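Sweep the stray tea lights into the candle bay

ROBOT

A 6-joint arm with a two-finger parallel gripper is mounted at the origin on the work surface. World frame = base frame: x ahead of the robot, y to its left, z up, the work surface at z = 0. Lengths are in m, angles in degrees, forces in N, time in s.
With the tool pointing down it reaches from about 0.35 to 0.875 m from the base axis. Payload 4.2 kg.
Tool frame: the origin (TCP) lies midway between the tips of the shut fingers; the grasp point (between the pads) lies 19 mm behind it; z points along the fingers, y is the line along which they close (so a half turn about z gives the same grasp; the last joint's range is limited). The gripper opens to 87 mm and grips with 3 to 60 N. Pads are 19 mm wide; open, the fingers measure 117 mm over their backs; the gripper's body (75 mm by 190 mm) begins 51 mm behind the grasp point.
Start: joints at [14.817, 22.042, 0.453, 0, -68.411, -14.817], TCP at [0.625, 0, 0.223] pointing down, gripper open.
Joint ranges: [-179.83, 179.83], [-69.29, 118.12], [-61.27, 80.66], [-181.25, 117.63], [-171.15, -9.14], [-177.46, 177.46]. Speed limits (degrees/s): [159.86, 159.86, 180, 180, 180, 180].

INTERFACE

Orientations are given as a 3x3 rotation matrix whose columns are the frame's x, y, z axes.
In Python, from station import r, capture, sense gives the robot as it stands (r), with the cameras as plain functions and the readings as plain functions.
- The arm moves only by the tool jog_arm, called after ">>>" in YAML: its name, and indented under it one key for each argument. Schema: {"type":"object","properties":{"rows":{"type":"array","items":{"type":"object","properties":{"finger_gap":{"type":"number"},"sx":{"type":"number"},"sy":{"type":"number"},"sz":{"type":"number"},"wx":{"type":"number"},"wy":{"type":"number"},"wz":{"type":"number"}},"additionalProperties":false,"required":["finger_gap"]},"minItems":1,"maxItems":8},"only":{"type":"string"},"quiet":{"type":"boolean"},"lines":{"type":"string"}},"required":["rows"],"additionalProperties":false}. rows is a list of rows, 1 to 8 of them, each an object with the fields finger_gap (the opening from 0.0 (shut) to 1.0 (fully open)), sx, sy, sz (the shift in m), wx, wy, wz (a rotation vector in degrees); a field left out counts as zero (the opening has to be given); each row is the pose to reach, as a shift and turn from the pose commanded when the call began, along the tool's axes at that moment; what a row does not reach only later rows make up. A row lasts 1/10 s, in which the tool goes at most 0.05 m and 8.59 degrees, less where a joint would pass 70% of its speed; a pose out of reach is approached as far as the arm can. The fingers move at their own pace and stop on an object; the grip force is fixed at half the most. Time passes only in rows, so rows that do not move let the fingers close. The tool returns the time, the measured TCP pose, the force, the opening and the grip force at its end. only (a regular expression) keeps the lines of the reply that match it, lines (a string "A,B") keeps lines A to B, and quiet returns only ok. Input that does not fit is refused with a message, and nothing moves.
- sense(): the state, without advancing time (a new reading comes with each control period).
- capture(name): name is "scene" or "side" or "wrist"; returns a dict with "pixels" (400x640x3 uint8, red, green, blue), "z_map" (400x640 float32, m along the optical axis (not along the pixel's ray), 0 where there is no reading), "K" (3x3 intrinsics, pixels), "distortion" ([k1, k2, p1, p2, k3] as OpenCV has them; the pictures are not rectified), "world_from_camera" (4x4, takes a point from camera to world coordinates). Camera axes: x right, y up, looking along -z (the intrinsics and any distortion apply to the point x, -y, -z); pixel columns grow to the right and rows downward; lengths in m; the calibration is good to about 2 mm. A picture is of the moment at which its call begins.
- r.finish_job(): hands the job in; it is judged then, once.
The state is a dict: "time_s": time; "joints": joint angles; "joint_velocities": joint speeds; "effort": joint torques, N m; "tcp_pos": TCP position; "ee_rot": TCP orientation; "wrist_force": force on the tool from outside, world axes, zero at the start; "moment": the same for the moment, N m; "gripper_width": opening from 0.0 (shut) to 1.0 (fully open); "gripper_force": force on a finger pad.
Only numpy, scipy, OpenCV 4.12 (cv2) and the standard library are available. Lean on these libraries where they do the work, as an engineer would, in place of code of your own. Each camera call takes 0.05 s, during which the arm holds its last target. There are 200 camera calls.

TASK

Three tea lights lie loose on the utility-room counter. With the closed fingers, sweep them across the counter into the open side of the wooden candle bay until each is completely inside it, standing flat on the counter. Only push them: never pick up, tip or stack a tea light, and leave the little white cup, the mug and the tall candle where they stand.

Things in the scene. Friction and masses are not known exactly. Their poses are not given: they have to be found in the camera images.
- bay: Three-sided wooden frame, no floor, fixed on the counter. Inside 220 mm wide (its x), 120 mm deep (its y); walls 12 mm thick, 35 mm high. Origin on the counter, centre of the inside; z up. The whole -y side is open, no sill (mouth at y = -60 mm; inner faces: back wall y = +60 mm, side walls x = +-110 mm). The mouth faces roughly world -y, turned up to 0.25 rad either way.
- tealight_1: Tea light: a flat round candle in a plain aluminium cup with cream wax, 40 mm in diameter, 18 mm high, about 22 g, loose; slides on the counter. Origin at the centre of its underside, z up. The three are alike.
- tealight_2: Tea light: a flat round candle in a plain aluminium cup with cream wax, 40 mm in diameter, 18 mm high, about 22 g, loose; slides on the counter. Origin at the centre of its underside, z up. The three are alike.
- tealight_3: Tea light: a flat round candle in a plain aluminium cup with cream wax, 40 mm in diameter, 18 mm high, about 22 g, loose; slides on the counter. Origin at the centre of its underside, z up. The three are alike.
- votive: Small white ceramic cup, empty, 52 mm across the rim, 38 mm high, about 0.14 kg, standing loose among the tea lights. Origin at the centre of its underside. Leave it alone.
- mug: Blue ceramic mug, 80 mm across, 95 mm high, handle about 30 mm out on its own +y side, loose. Origin at the centre of its underside. Leave it alone.
- pillar: Tall dark red candle, 66 mm across, 100 mm high, loose. Origin at the centre of its underside. Leave it alone.

How it is judged:
By the outcome, as a careful person would: the job done as asked, in the order asked, and still so for the second after the job is handed in, with the robot touching nothing.
It also fails if it takes over 72 s, if anything falls off the work surface, if the arm or the gripper's body presses on something with over 40 N, if the wrist force passes 120 N, or if a joint passes its speed limit or range.

## Working session

There is one attempt and no reset: what is moved stays moved. The work goes in short steps, Python scripts to look and compute and a tool call to move; the robot and the scene stay as the last step left them, time stands still between calls to the robot, and variables do not carry over. Pictures are saved under pics/ and viewed, at most 10 in all, crops included, and the job is handed in when it is done.

```bash
ls; mkdir -p pics; python3 - <<'E'
from station import r, capture, sense
import cv2,numpy as np
for n in("scene","side"):
    c=capture(n); cv2.imwrite(f"pics/{n}0.png",c["pixels"][:,:,::-1]); print(n,c["K"].tolist(),c["distortion"],np.round(c["world_from_camera"],3).tolist())
s=sense();print(s["time_s"],s["tcp_pos"],np.round(s["ee_rot"],3).tolist())
E
```

```text
pics
station.py
scene [[409.76978442094827, 0.0, 322.5397668828618], [0.0, 409.76978442094827, 200.4506085457387], [0.0, 0.0, 1.0]] [-0.06582971  0.          0.          0.          0.        ] [[-0.182, -0.638, 0.749, 1.505], [0.983, -0.113, 0.143, 0.3], [-0.007, 0.762, 0.648, 0.832], [0.0, 0.0, 0.0, 1.0]]
side [[455.85734905141, 0.0, 316.67858104955724], [0.0, 455.85734905141, 201.26209349883823], [0.0, 0.0, 1.0]] [-0.09242962  0.          0.          0.          0.        ] [[0.698, 0.447, -0.559, -0.033], [-0.716, 0.435, -0.547, -0.526], [-0.001, 0.782, 0.623, 0.749], [0.0, 0.0, 0.0, 1.0]]
0.1 [6.24474225e-01 2.86318376e-05 2.21572257e-01] [[-0.0, -1.0, -0.002], [-1.0, 0.0, -0.0], [0.0, 0.002, -1.0]]
```

View pics/scene0.png

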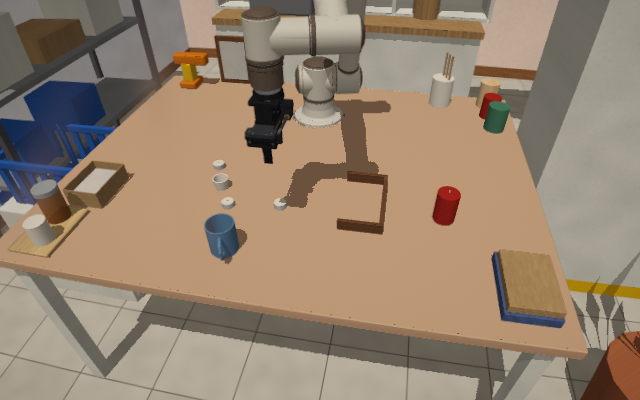

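View pics/side0.png

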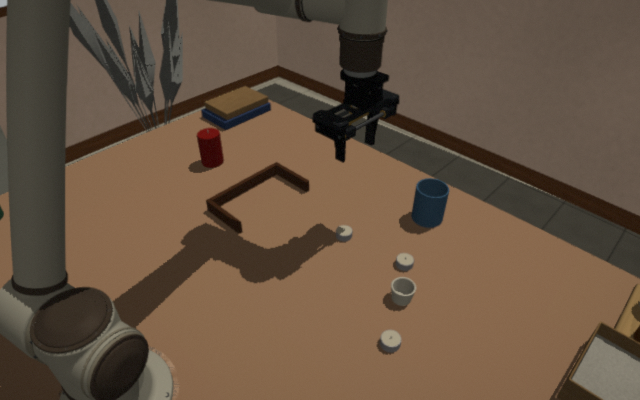

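Scene view: the tea lights are at about (219,165), (228,203) and (280,204), with the votive at (221,182) and the mug at (222,235). The bay spans (340–387, 175–230) and its mouth faces left, which is world -y. The side view shows the tea lights at (344,233), (404,262) and (390,341).

```bash
cat > h.py <<'E'
from station import r, capture, sense
import cv2,numpy as np
def rays(c,uv):
    p=cv2.undistortPoints(np.float64(uv).reshape(-1,1,2),c["K"],c["distortion"])[:,0]
    return np.c_[p[:,0],-p[:,1],-np.ones(len(p))]@c["world_from_camera"][:3,:3].T
def plane(c,uv,z):
    d=rays(c,uv);o=c["world_from_camera"][:3,3];return (o+d*((z-o[2])/d[:,2])[:,None])[:,:2]
def cloud(c):
    v,u=np.mgrid[:400,:640];d=rays(c,np.c_[u.ravel(),v.ravel()])
    return (c["world_from_camera"][:3,3]+d*c["z_map"].reshape(-1,1)).reshape(400,640,3)
def lights(c,P):
    hsv=cv2.cvtColor(c["pixels"],cv2.COLOR_RGB2HSV)
    m=((hsv[...,1]<90)&(hsv[...,2]>70)&(P[...,2]>.006)&(P[...,2]<.045)&(P[...,0]>.35)&(P[...,0]<1)&(abs(P[...,1])<.5)&(c["z_map"]>0)).astype(np.uint8)
    n,l,st,ce=cv2.connectedComponentsWithStats(m)
    out=[]
    for i in range(1,n):
        if st[i,4]<25: continue
        q=P[l==i];zt=np.percentile(q[:,2],90);t=q[q[:,2]>zt-.005]
        x,y=(t.max(0)+t.min(0))[:2]/2
        out.append((np.round(ce[i]).astype(int).tolist(),int(st[i,4]),np.round([x,y,zt],3).tolist(),np.round(np.ptp(t,axis=0)[:2],3).tolist()))
    return out
def box(P,m):
    a=P[m][:,:2].astype(np.float32);return np.round(cv2.boxPoints(cv2.minAreaRect(a)),3).tolist(),len(a)
E
python3 - <<'E'
from h import *
for n in("scene","side"):
    c=capture(n);P=cloud(c);print(n,*lights(c,P),sep="\n ")
    hsv=cv2.cvtColor(c["pixels"],cv2.COLOR_RGB2HSV).astype(int)
    reg=(c["z_map"]>0)&(P[...,0]>.4)&(P[...,0]<1)
    m=reg&(P[...,2]>.027)&(P[...,2]<.042)&(P[...,1]>.08)&(P[...,1]<.42)&(hsv[...,2]<130)
    b=(m*255).astype(np.uint8);k,l,st,_=cv2.connectedComponentsWithStats(b)
    for i in range(1,k):
        if st[i,4]>60: print(" bay",box(P,l==i))
    m=reg&(P[...,2]>.05)&(P[...,2]<.12)&(abs(P[...,1])<.5)
    k,l,st,_=cv2.connectedComponentsWithStats(m.astype(np.uint8))
    for i in range(1,k):
        if st[i,4]>60: q=P[l==i];print(" tall",q.min(0).round(3),q.max(0).round(3))
E
```

```text
scene
 ([218, 164], 81, [0.428, -0.273, 0.02], [0.036, 0.038])
 ([220, 181], 201, [0.532, -0.222, 0.037], [0.054, 0.047])
 ([227, 202], 118, [0.617, -0.17, 0.019], [0.039, 0.038])
 ([280, 203], 118, [0.592, -0.008, 0.019], [0.041, 0.039])
 ([213, 250], 59, [0.825, -0.128, 0.04], [0.011, 0.023])
 bay ([[0.41499999165534973, 0.3089999854564667], [0.41600000858306885, 0.17800000309944153], [0.6660000085830688, 0.17900000512599945], [0.6650000214576721, 0.3109999895095825]], 520)
 tall [0.529 0.451 0.05 ] [0.596 0.5   0.107]
 tall [ 0.748 -0.152  0.05 ] [ 0.863 -0.075  0.098]
side
 ([344, 231], 153, [0.59, -0.009, 0.018], [0.039, 0.04])
 ([405, 260], 193, [0.613, -0.17, 0.02], [0.04, 0.038])
 ([403, 289], 473, [0.531, -0.221, 0.037], [0.051, 0.051])
 ([391, 339], 306, [0.424, -0.273, 0.019], [0.04, 0.039])
 bay ([[0.41100001335144043, 0.3109999895095825], [0.4129999876022339, 0.1770000010728836], [0.6600000262260437, 0.18000000715255737], [0.6579999923706055, 0.3140000104904175]], 698)
 tall [0.523 0.449 0.05 ] [0.59  0.5   0.106]
 tall [ 0.745 -0.154  0.05 ] [ 0.849 -0.074  0.097]
```

>>> jog_arm:
  rows:
    - {"finger_gap": 0,"sx": 0.03,"sy": 0.012,"sz": 0.02,"wz": -7}
    - {"finger_gap": 0,"sx": 0.058,"sy": 0.0215,"sz": 0.05,"wz": -13.5}
    - {"finger_gap": 0,"sx": 0.058,"sy": 0.0215,"sz": 0.09,"wz": -13.5}
    - {"finger_gap": 0,"sx": 0.058,"sy": 0.0215,"sz": 0.13,"wz": -13.5}
    - {"finger_gap": 0,"sx": 0.058,"sy": 0.0215,"sz": 0.16,"wz": -13.5}
    - {"finger_gap": 0,"sx": 0.058,"sy": 0.0215,"sz": 0.16,"wz": -13.5}
    - {"finger_gap": 0,"sx": 0.058,"sy": 0.0215,"sz": 0.16,"wz": -13.5}
    - {"finger_gap": 0,"sx": 0.058,"sy": 0.0215,"sz": 0.16,"wz": -13.5}

```text
time_s: 1.0
tcp_pos: [0.6052, -0.0578, 0.0647]
ee_rot: [[0.234, -0.972, 0.004], [-0.972, -0.234, 0.0], [0.001, -0.004, -1.0]]
wrist_force: [0.4, -0.6, 0.1]
gripper_width: 0.359
gripper_force: 0.0
```

```bash
python3 - <<'E'
from h import *
s=sense();print(s["time_s"],s["gripper_width"],s["tcp_pos"],np.round(s["ee_rot"],3).tolist())
c=capture("side");cv2.imwrite("pics/side1.png",cv2.resize(c["pixels"][100:300,250:500,::-1],None,fx=3,fy=3))
E
```

```text
1.0 0.3587710873918971 [ 0.60518904 -0.05778473  0.06472807] [[0.234, -0.972, 0.004], [-0.972, -0.234, 0.0], [0.001, -0.004, -1.0]]
```

View pics/side1.png

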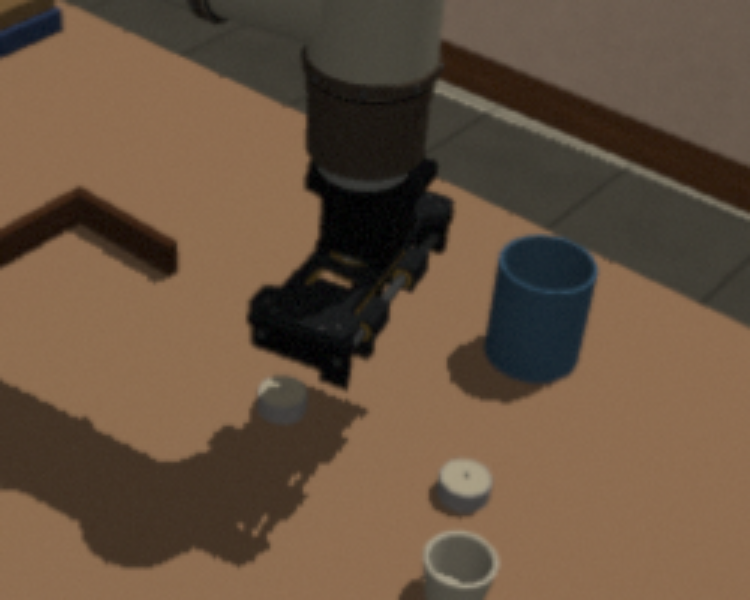

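The crop shows the gripper at about (350,330) hovering just behind tea light 3 at (283,398), well clear of the mug. Fingers are still closing, so I'll finish closing them and then go down.

>>> jog_arm:
  rows:
    - {"finger_gap": 0}
    - {"finger_gap": 0}
    - {"finger_gap": 0}
    - {"finger_gap": 0}
    - {"finger_gap": 0,"sz": 0.02}
    - {"finger_gap": 0,"sz": 0.04}
    - {"finger_gap": 0,"sz": 0.054}
    - {"finger_gap": 0,"sz": 0.054}

```text
time_s: 1.85
tcp_pos: [0.6018, -0.0582, 0.0063]
ee_rot: [[0.233, -0.972, -0.005], [-0.972, -0.233, -0.001], [-0.001, 0.005, -1.0]]
wrist_force: [-0.5, 0.0, 0.1]
gripper_width: 0.004
gripper_force: 0.0
```

>>> jog_arm:
  rows:
    - {"finger_gap": 0,"sx": -0.008}
    - {"finger_gap": 0,"sx": -0.016}
    - {"finger_gap": 0,"sx": -0.026}
    - {"finger_gap": 0,"sx": -0.038}
    - {"finger_gap": 0,"sx": -0.05}
    - {"finger_gap": 0,"sx": -0.065}
    - {"finger_gap": 0,"sx": -0.08}
    - {"finger_gap": 0,"sx": -0.095}

```text
time_s: 2.65
tcp_pos: [0.5809, 0.0359, 0.0086]
ee_rot: [[0.234, -0.972, 0.0], [-0.972, -0.234, 0.0], [-0.0, -0.0, -1.0]]
wrist_force: [-0.5, -0.5, -0.7]
gripper_width: 0.003
gripper_force: 0.1
```

```bash
python3 - <<'E'
from h import *
for n in("scene","side"):
    c=capture(n);print(n,*lights(c,cloud(c)),sep="\n ")
cv2.imwrite("pics/side2.png",cv2.resize(c["pixels"][100:300,200:450,::-1],None,fx=3,fy=3))
E
```

```text
scene
 ([218, 164], 79, [0.426, -0.273, 0.019], [0.039, 0.037])
 ([220, 181], 199, [0.533, -0.222, 0.038], [0.051, 0.047])
 ([227, 202], 120, [0.617, -0.17, 0.019], [0.044, 0.039])
 ([306, 204], 61, [0.575, 0.072, 0.018], [0.039, 0.024])
 ([213, 250], 59, [0.826, -0.127, 0.042], [0.01, 0.024])
side
 ([405, 260], 193, [0.614, -0.169, 0.019], [0.039, 0.039])
 ([403, 289], 476, [0.531, -0.221, 0.037], [0.052, 0.05])
 ([391, 339], 305, [0.424, -0.273, 0.019], [0.04, 0.038])
```

View pics/side2.png

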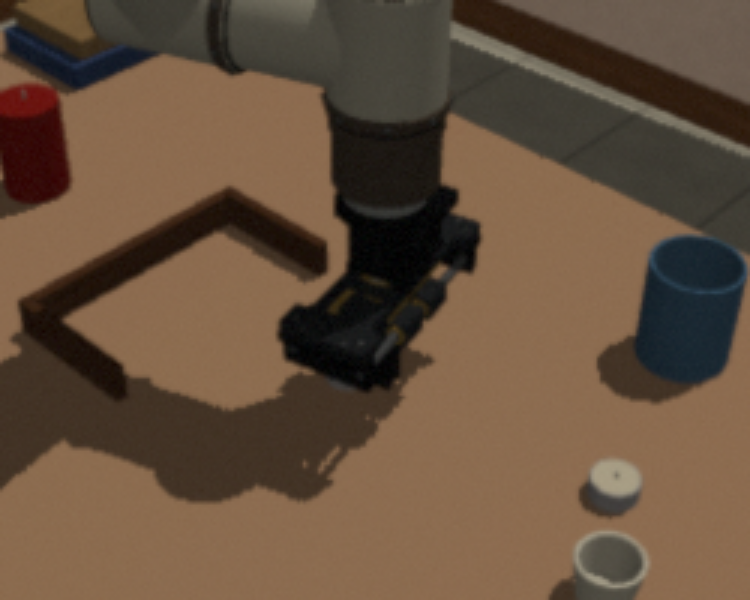

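Tea light 3 is just peeking out under the gripper at (345,385) and is being pushed straight. I'll continue.

>>> jog_arm:
  rows:
    - {"finger_gap": 0,"sx": -0.012}
    - {"finger_gap": 0,"sx": -0.025}
    - {"finger_gap": 0,"sx": -0.038}
    - {"finger_gap": 0,"sx": -0.05}
    - {"finger_gap": 0,"sx": -0.063}
    - {"finger_gap": 0,"sx": -0.076}
    - {"finger_gap": 0,"sx": -0.088}
    - {"finger_gap": 0,"sx": -0.1}

```text
time_s: 3.55
tcp_pos: [0.5577, 0.1327, 0.0085]
ee_rot: [[0.234, -0.972, -0.0], [-0.972, -0.234, -0.0], [-0.0, 0.0, -1.0]]
wrist_force: [-0.3, -0.1, -1.1]
gripper_width: 0.006
gripper_force: 0.0
```

```bash
python3 - <<'E'
from h import *
c=capture("scene");print(*lights(c,cloud(c)),sep="\n ")
E
```

```text
([218, 164], 81, [0.428, -0.274, 0.02], [0.041, 0.035])
 ([220, 181], 199, [0.533, -0.222, 0.037], [0.053, 0.045])
 ([227, 202], 118, [0.616, -0.169, 0.019], [0.04, 0.039])
 ([337, 204], 36, [0.556, 0.168, 0.018], [0.03, 0.026])
 ([213, 250], 61, [0.824, -0.128, 0.041], [0.011, 0.024])
```

>>> jog_arm:
  rows:
    - {"finger_gap": 0,"sx": -0.013}
    - {"finger_gap": 0,"sx": -0.026}
    - {"finger_gap": 0,"sx": -0.039}
    - {"finger_gap": 0,"sx": -0.052}
    - {"finger_gap": 0,"sx": -0.064}
    - {"finger_gap": 0,"sx": -0.074}
    - {"finger_gap": 0,"sx": -0.082}
    - {"finger_gap": 0,"sx": -0.085}

```text
time_s: 4.4
tcp_pos: [0.538, 0.2152, 0.0085]
ee_rot: [[0.234, -0.972, 0.0], [-0.972, -0.234, 0.0], [-0.0, -0.0, -1.0]]
wrist_force: [-0.5, -0.0, 0.5]
gripper_width: 0.006
gripper_force: 0.1
```

```bash
python3 - <<'E'
from h import *
c=capture("scene");print(*lights(c,cloud(c)),sep="\n ")
E
```

```text
([218, 164], 82, [0.428, -0.273, 0.02], [0.042, 0.037])
 ([220, 181], 203, [0.531, -0.222, 0.037], [0.052, 0.047])
 ([227, 202], 116, [0.617, -0.169, 0.02], [0.041, 0.037])
 ([364, 203], 32, [0.547, 0.251, 0.016], [0.01, 0.021])
 ([213, 250], 60, [0.824, -0.129, 0.04], [0.011, 0.023])
```

>>> jog_arm:
  rows:
    - {"finger_gap": 0,"sx": 0.015}
    - {"finger_gap": 0,"sx": 0.04}
    - {"finger_gap": 0,"sx": 0.06,"sz": -0.04}
    - {"finger_gap": 0,"sx": 0.09,"sz": -0.08,"wz": 6}
    - {"finger_gap": 0,"sx": 0.14,"sz": -0.1,"wz": 11}
    - {"finger_gap": 0,"sx": 0.19,"sz": -0.1,"wz": 11}
    - {"finger_gap": 0,"sx": 0.24,"sz": -0.1,"wz": 11}
    - {"finger_gap": 0,"sx": 0.24,"sz": -0.1,"wz": 11}

```text
time_s: 5.25
tcp_pos: [0.5942, -0.0252, 0.1087]
ee_rot: [[0.036, -0.999, 0.0], [-0.999, -0.036, -0.0], [0.0, -0.0, -1.0]]
wrist_force: [0.4, 0.3, -0.2]
gripper_width: 0.001
gripper_force: 0.0
```

```bash
python3 - <<'E'
from h import *
for n in("scene","side"):
    c=capture(n);print(n,*lights(c,cloud(c)),sep="\n ")
s=sense();R=s["ee_rot"];print(R.T@(np.array([.617,-.220,.009])-s["tcp_pos"]),s["tcp_pos"])
E
```

```text
scene
 ([218, 164], 83, [0.428, -0.272, 0.02], [0.041, 0.038])
 ([220, 181], 202, [0.532, -0.221, 0.037], [0.054, 0.048])
 ([364, 200], 114, [0.534, 0.245, 0.019], [0.04, 0.038])
 ([227, 202], 119, [0.617, -0.169, 0.019], [0.037, 0.04])
 ([213, 250], 58, [0.825, -0.129, 0.041], [0.01, 0.02])
side
 ([256, 197], 128, [0.526, 0.244, 0.018], [0.038, 0.04])
 ([405, 260], 196, [0.613, -0.17, 0.02], [0.04, 0.038])
 ([402, 289], 481, [0.531, -0.222, 0.037], [0.054, 0.051])
 ([391, 339], 307, [0.424, -0.273, 0.019], [0.041, 0.039])
[ 0.19900227 -0.01561423  0.09924304] [ 0.59367953 -0.02176288  0.10826273]
```

Tea light 3 is in at (0.530, 0.245). Next is tea light 2.

>>> jog_arm:
  rows:
    - {"finger_gap": 0,"sx": 0.05,"sy": -0.004}
    - {"finger_gap": 0,"sx": 0.1,"sy": -0.008}
    - {"finger_gap": 0,"sx": 0.15,"sy": -0.012}
    - {"finger_gap": 0,"sx": 0.196,"sy": -0.0155}
    - {"finger_gap": 0,"sx": 0.196,"sy": -0.0155,"sz": 0.04}
    - {"finger_gap": 0,"sx": 0.196,"sy": -0.0155,"sz": 0.075}
    - {"finger_gap": 0,"sx": 0.196,"sy": -0.0155,"sz": 0.099}
    - {"finger_gap": 0,"sx": 0.196,"sy": -0.0155,"sz": 0.099}

```text
time_s: 6.15
tcp_pos: [0.6148, -0.2128, 0.0052]
ee_rot: [[0.044, -0.999, -0.009], [-0.999, -0.044, 0.002], [-0.002, 0.009, -1.0]]
wrist_force: [-0.9, 0.5, 0.7]
gripper_width: 0.006
gripper_force: 0.0
```

>>> jog_arm:
  rows:
    - {"finger_gap": 0,"sx": -0.008}
    - {"finger_gap": 0,"sx": -0.016}
    - {"finger_gap": 0,"sx": -0.026}
    - {"finger_gap": 0,"sx": -0.038}
    - {"finger_gap": 0,"sx": -0.05}
    - {"finger_gap": 0,"sx": -0.063}
    - {"finger_gap": 0,"sx": -0.076}
    - {"finger_gap": 0,"sx": -0.09}

```text
time_s: 6.95
tcp_pos: [0.6142, -0.1231, 0.0096]
ee_rot: [[0.044, -0.999, 0.0], [-0.999, -0.044, -0.0], [0.0, -0.0, -1.0]]
wrist_force: [-0.7, 0.1, 0.2]
gripper_width: 0.006
gripper_force: 0.1
```

```bash
python3 - <<'E'
from h import *
for n in("scene","side"):
    c=capture(n);print(n,*lights(c,cloud(c)),sep="\n ")
E
```

```text
scene
 ([216, 163], 36, [0.428, -0.28, 0.021], [0.038, 0.019])
 ([218, 181], 114, [0.533, -0.226, 0.038], [0.051, 0.039])
 ([364, 200], 113, [0.534, 0.245, 0.019], [0.04, 0.038])
 ([251, 204], 119, [0.612, -0.093, 0.019], [0.043, 0.039])
 ([212, 249], 53, [0.82, -0.133, 0.041], [0.016, 0.026])
side
 ([256, 197], 127, [0.528, 0.246, 0.018], [0.038, 0.042])
 ([403, 289], 483, [0.531, -0.222, 0.037], [0.053, 0.05])
 ([391, 339], 307, [0.424, -0.273, 0.019], [0.039, 0.038])
```

>>> jog_arm:
  rows:
    - {"finger_gap": 0,"sx": -0.013}
    - {"finger_gap": 0,"sx": -0.027}
    - {"finger_gap": 0,"sx": -0.041}
    - {"finger_gap": 0,"sx": -0.055}
    - {"finger_gap": 0,"sx": -0.07}
    - {"finger_gap": 0,"sx": -0.085}
    - {"finger_gap": 0,"sx": -0.1}
    - {"finger_gap": 0,"sx": -0.115}

```text
time_s: 7.85
tcp_pos: [0.6091, -0.008, 0.0096]
ee_rot: [[0.044, -0.999, -0.0], [-0.999, -0.044, -0.0], [0.0, 0.0, -1.0]]
wrist_force: [0.9, -0.5, -0.4]
gripper_width: 0.003
gripper_force: 0.0
```

>>> jog_arm:
  rows:
    - {"finger_gap": 0,"sx": -0.013}
    - {"finger_gap": 0,"sx": -0.027}
    - {"finger_gap": 0,"sx": -0.041}
    - {"finger_gap": 0,"sx": -0.055}
    - {"finger_gap": 0,"sx": -0.07}
    - {"finger_gap": 0,"sx": -0.085}
    - {"finger_gap": 0,"sx": -0.1}
    - {"finger_gap": 0,"sx": -0.115}

```text
time_s: 8.65
tcp_pos: [0.6041, 0.1068, 0.0095]
ee_rot: [[0.044, -0.999, 0.0], [-0.999, -0.044, -0.0], [0.0, -0.0, -1.0]]
wrist_force: [0.3, -1.3, -0.2]
gripper_width: 0.002
gripper_force: 0.1
```

```bash
python3 - <<'E'
from h import *
c=capture("scene");print(*lights(c,cloud(c)),sep="\n ")
E
```

```text
([218, 164], 81, [0.429, -0.272, 0.02], [0.037, 0.034])
 ([220, 181], 203, [0.533, -0.221, 0.037], [0.051, 0.047])
 ([364, 200], 110, [0.532, 0.245, 0.019], [0.041, 0.038])
 ([327, 211], 87, [0.605, 0.142, 0.019], [0.039, 0.026])
 ([213, 250], 64, [0.824, -0.129, 0.042], [0.012, 0.025])
```

>>> jog_arm:
  rows:
    - {"finger_gap": 0,"sx": -0.015}
    - {"finger_gap": 0,"sx": -0.03}
    - {"finger_gap": 0,"sx": -0.046}
    - {"finger_gap": 0,"sx": -0.062}
    - {"finger_gap": 0,"sx": -0.077}
    - {"finger_gap": 0,"sx": -0.091}
    - {"finger_gap": 0,"sx": -0.101}
    - {"finger_gap": 0,"sx": -0.106}

```text
time_s: 9.5
tcp_pos: [0.5995, 0.2126, 0.0095]
ee_rot: [[0.045, -0.999, 0.0], [-0.999, -0.045, 0.0], [-0.0, -0.0, -1.0]]
wrist_force: [0.2, -0.3, -0.8]
gripper_width: 0.005
gripper_force: 0.1
```

>>> jog_arm:
  rows:
    - {"finger_gap": 0,"sx": 0.012}
    - {"finger_gap": 0,"sx": 0.04}
    - {"finger_gap": 0,"sx": 0.07,"sz": -0.04,"wz": 4}
    - {"finger_gap": 0,"sx": 0.11,"sy": -0.02,"sz": -0.08,"wz": 8}
    - {"finger_gap": 0,"sx": 0.15,"sy": -0.04,"sz": -0.1,"wz": 8}
    - {"finger_gap": 0,"sx": 0.19,"sz": -0.1,"wz": 8}
    - {"finger_gap": 0,"sx": 0.23,"sy": 0.04,"sz": -0.1,"wz": 8}
    - {"finger_gap": 0,"sx": 0.27,"sy": 0.07,"sz": -0.1,"wz": 8}

```text
time_s: 10.3
tcp_pos: [0.5488, -0.0509, 0.1096]
ee_rot: [[-0.097, -0.995, -0.0], [-0.995, 0.097, 0.0], [-0.0, 0.0, -1.0]]
wrist_force: [0.7, 0.3, -0.0]
gripper_width: 0.007
gripper_force: 0.0
```

```bash
python3 - <<'E'
from h import *
for n in("scene","side"):
    c=capture(n);print(n,*lights(c,cloud(c)),sep="\n ")
s=sense();R=s["ee_rot"];print(R.T@(np.array([.421,-.322,.009])-s["tcp_pos"]),s["tcp_pos"],R.round(3).tolist())
E
```

```text
scene
 ([218, 164], 83, [0.429, -0.273, 0.02], [0.041, 0.036])
 ([220, 181], 204, [0.534, -0.221, 0.037], [0.053, 0.048])
 ([364, 200], 117, [0.532, 0.245, 0.018], [0.038, 0.038])
 ([361, 214], 129, [0.616, 0.243, 0.019], [0.069, 0.037])
 ([213, 250], 61, [0.823, -0.13, 0.039], [0.012, 0.025])
side
 ([276, 186], 116, [0.597, 0.243, 0.018], [0.041, 0.039])
 ([256, 197], 128, [0.528, 0.244, 0.019], [0.039, 0.043])
 ([402, 289], 491, [0.531, -0.222, 0.037], [0.052, 0.05])
 ([391, 339], 308, [0.424, -0.273, 0.019], [0.04, 0.038])
[0.28005768 0.09585051 0.10095776] [ 0.54554759 -0.05326777  0.10941403] [[-0.103, -0.995, -0.004], [-0.995, 0.103, 0.0], [0.0, 0.004, -1.0]]
```

Tea light 2 is in at (0.599, 0.243). Now tea light 1, passing high over the votive.

>>> jog_arm:
  rows:
    - {"finger_gap": 0,"sx": 0.045,"sy": 0.016,"wz": -0.7}
    - {"finger_gap": 0,"sx": 0.09,"sy": 0.032,"wz": -0.7}
    - {"finger_gap": 0,"sx": 0.135,"sy": 0.048,"wz": -0.7}
    - {"finger_gap": 0,"sx": 0.18,"sy": 0.064,"wz": -0.7}
    - {"finger_gap": 0,"sx": 0.225,"sy": 0.08,"wz": -0.7}
    - {"finger_gap": 0,"sx": 0.26,"sy": 0.09,"wz": -0.7}
    - {"finger_gap": 0,"sx": 0.278,"sy": 0.096,"wz": -0.7}
    - {"finger_gap": 0,"sx": 0.278,"sy": 0.096,"wz": -0.7}

```text
time_s: 11.2
tcp_pos: [0.427, -0.3184, 0.1094]
ee_rot: [[-0.088, -0.996, -0.0], [-0.996, 0.088, 0.0], [-0.0, 0.0, -1.0]]
wrist_force: [-0.1, 0.1, -0.4]
gripper_width: 0.006
gripper_force: 0.0
```

>>> jog_arm:
  rows:
    - {"finger_gap": 0,"sz": 0.03}
    - {"finger_gap": 0,"sz": 0.065}
    - {"finger_gap": 0,"sz": 0.09}
    - {"finger_gap": 0,"sz": 0.1}
    - {"finger_gap": 0,"sz": 0.1}

```text
time_s: 11.7
tcp_pos: [0.428, -0.3155, 0.0084]
ee_rot: [[-0.083, -0.997, -0.003], [-0.997, 0.083, 0.001], [-0.001, 0.003, -1.0]]
wrist_force: [0.4, -0.7, -0.3]
gripper_width: 0.0
gripper_force: 0.0
```

>>> jog_arm:
  rows:
    - {"finger_gap": 0,"sx": -0.008}
    - {"finger_gap": 0,"sx": -0.016}
    - {"finger_gap": 0,"sx": -0.026}
    - {"finger_gap": 0,"sx": -0.038}
    - {"finger_gap": 0,"sx": -0.05}
    - {"finger_gap": 0,"sx": -0.063}
    - {"finger_gap": 0,"sx": -0.076}
    - {"finger_gap": 0,"sx": -0.09}

```text
time_s: 12.5
tcp_pos: [0.4363, -0.2251, 0.0095]
ee_rot: [[-0.083, -0.997, 0.0], [-0.997, 0.083, -0.0], [0.0, -0.0, -1.0]]
wrist_force: [-1.0, -0.0, 0.6]
gripper_width: 0.006
gripper_force: 0.1
```

```bash
python3 - <<'E'
from h import *
for n in("scene","side"):
    c=capture(n);print(n,*lights(c,cloud(c)),sep="\n ")
E
```

```text
scene
 ([239, 167], 90, [0.434, -0.194, 0.019], [0.042, 0.037])
 ([220, 181], 203, [0.533, -0.221, 0.037], [0.057, 0.047])
 ([364, 200], 114, [0.532, 0.245, 0.019], [0.039, 0.038])
 ([361, 214], 132, [0.613, 0.243, 0.019], [0.069, 0.037])
 ([213, 250], 62, [0.822, -0.13, 0.041], [0.016, 0.028])
side
 ([276, 186], 119, [0.595, 0.243, 0.018], [0.039, 0.041])
 ([256, 197], 129, [0.528, 0.244, 0.018], [0.039, 0.042])
 ([405, 286], 29, [0.551, -0.22, 0.025], [0.002, 0.006])
 ([409, 296], 85, [0.529, -0.243, 0.038], [0.031, 0.007])
```

>>> jog_arm:
  rows:
    - {"finger_gap": 0,"sx": 0.006}
    - {"finger_gap": 0,"sx": 0.008,"sy": 0.004}
    - {"finger_gap": 0,"sx": 0.006,"sy": 0.006}
    - {"finger_gap": 0,"sx": -0.002,"sy": 0.006}
    - {"finger_gap": 0,"sx": -0.014,"sy": 0.006}
    - {"finger_gap": 0,"sx": -0.028,"sy": 0.006}
    - {"finger_gap": 0,"sx": -0.042,"sy": 0.006}
    - {"finger_gap": 0,"sx": -0.057,"sy": 0.006}

```text
time_s: 13.4
tcp_pos: [0.435, -0.1678, 0.0095]
ee_rot: [[-0.083, -0.997, 0.0], [-0.997, 0.083, 0.0], [-0.0, -0.0, -1.0]]
wrist_force: [-0.4, -1.0, -0.1]
gripper_width: 0.005
gripper_force: 0.0
```

>>> jog_arm:
  rows:
    - {"finger_gap": 0,"sx": -0.013}
    - {"finger_gap": 0,"sx": -0.027}
    - {"finger_gap": 0,"sx": -0.041}
    - {"finger_gap": 0,"sx": -0.055}
    - {"finger_gap": 0,"sx": -0.07}
    - {"finger_gap": 0,"sx": -0.085}
    - {"finger_gap": 0,"sx": -0.1}
    - {"finger_gap": 0,"sx": -0.115}

```text
time_s: 14.2
tcp_pos: [0.4445, -0.0532, 0.0096]
ee_rot: [[-0.083, -0.997, 0.0], [-0.997, 0.083, 0.0], [-0.0, -0.0, -1.0]]
wrist_force: [0.5, 0.8, -0.0]
gripper_width: 0.001
gripper_force: 0.0
```

```bash
python3 - <<'E'
from h import *
for n in("scene","side"):
    c=capture(n);print(n,*lights(c,cloud(c)),sep="\n ")
E
```

```text
scene
 ([286, 175], 93, [0.452, -0.023, 0.019], [0.043, 0.037])
 ([220, 181], 201, [0.532, -0.222, 0.037], [0.051, 0.047])
 ([364, 200], 111, [0.533, 0.245, 0.019], [0.042, 0.038])
 ([361, 214], 130, [0.615, 0.243, 0.02], [0.071, 0.037])
 ([213, 250], 64, [0.822, -0.13, 0.041], [0.015, 0.028])
side
 ([276, 186], 117, [0.595, 0.243, 0.019], [0.039, 0.04])
 ([256, 197], 133, [0.528, 0.243, 0.019], [0.037, 0.04])
 ([302, 263], 25, [0.445, -0.012, 0.018], [0.016, 0.014])
 ([402, 289], 496, [0.531, -0.222, 0.038], [0.051, 0.05])
```

>>> jog_arm:
  rows:
    - {"finger_gap": 0,"sx": -0.014}
    - {"finger_gap": 0,"sx": -0.03}
    - {"finger_gap": 0,"sx": -0.047}
    - {"finger_gap": 0,"sx": -0.064}
    - {"finger_gap": 0,"sx": -0.081}
    - {"finger_gap": 0,"sx": -0.098}
    - {"finger_gap": 0,"sx": -0.115}
    - {"finger_gap": 0,"sx": -0.13}

```text
time_s: 15.1
tcp_pos: [0.4554, 0.0758, 0.0095]
ee_rot: [[-0.084, -0.996, -0.0], [-0.996, 0.084, -0.0], [0.0, 0.0, -1.0]]
wrist_force: [0.4, 0.2, 0.0]
gripper_width: 0.007
gripper_force: 0.0
```

```bash
python3 - <<'E'
from h import *
c=capture("scene");print(*lights(c,cloud(c)),sep="\n ")
E
```

```text
([220, 181], 201, [0.532, -0.221, 0.037], [0.053, 0.049])
 ([324, 181], 95, [0.458, 0.106, 0.019], [0.044, 0.036])
 ([364, 200], 112, [0.534, 0.245, 0.019], [0.044, 0.038])
 ([361, 214], 129, [0.614, 0.243, 0.019], [0.071, 0.037])
 ([213, 250], 62, [0.822, -0.13, 0.042], [0.016, 0.03])
```

>>> jog_arm:
  rows:
    - {"finger_gap": 0,"sx": -0.016}
    - {"finger_gap": 0,"sx": -0.034}
    - {"finger_gap": 0,"sx": -0.053}
    - {"finger_gap": 0,"sx": -0.072}
    - {"finger_gap": 0,"sx": -0.091}
    - {"finger_gap": 0,"sx": -0.109}
    - {"finger_gap": 0,"sx": -0.124}
    - {"finger_gap": 0,"sx": -0.134}

```text
time_s: 15.95
tcp_pos: [0.4668, 0.2098, 0.0095]
ee_rot: [[-0.083, -0.997, 0.0], [-0.997, 0.083, 0.0], [-0.0, -0.0, -1.0]]
wrist_force: [0.5, 0.7, -0.7]
gripper_width: 0.005
gripper_force: 0.1
```

>>> jog_arm:
  rows:
    - {"finger_gap": 0,"sx": 0.012}
    - {"finger_gap": 0,"sx": 0.04}
    - {"finger_gap": 0,"sx": 0.07,"sz": -0.04}
    - {"finger_gap": 0,"sx": 0.11,"sz": -0.08}
    - {"finger_gap": 0,"sx": 0.15,"sz": -0.12}
    - {"finger_gap": 0,"sx": 0.19,"sz": -0.15}
    - {"finger_gap": 0,"sx": 0.19,"sz": -0.15}
    - {"finger_gap": 0,"sx": 0.19,"sz": -0.15}

```text
time_s: 16.75
tcp_pos: [0.4506, 0.0177, 0.1606]
ee_rot: [[-0.087, -0.996, 0.002], [-0.996, 0.087, 0.001], [-0.002, -0.002, -1.0]]
wrist_force: [0.3, 0.6, -0.3]
gripper_width: 0.002
gripper_force: 0.0
```

```bash
python3 - <<'E'
from h import *
for n in("scene","side"):
    c=capture(n);print(n,*lights(c,cloud(c)),sep="\n ");cv2.imwrite(f"pics/{n}9.png",c["pixels"][:,:,::-1])
E
```

```text
scene
 ([220, 181], 200, [0.533, -0.222, 0.037], [0.051, 0.047])
 ([365, 188], 104, [0.471, 0.24, 0.019], [0.04, 0.036])
 ([364, 200], 114, [0.534, 0.245, 0.019], [0.04, 0.038])
 ([361, 214], 130, [0.616, 0.243, 0.019], [0.071, 0.036])
 ([213, 250], 59, [0.825, -0.128, 0.041], [0.01, 0.022])
side
 ([274, 186], 37, [0.588, 0.246, 0.018], [0.024, 0.026])
 ([252, 198], 42, [0.516, 0.246, 0.019], [0.017, 0.039])
 ([239, 208], 147, [0.467, 0.24, 0.018], [0.04, 0.039])
 ([402, 289], 487, [0.531, -0.221, 0.037], [0.053, 0.05])
```

View pics/scene9.png

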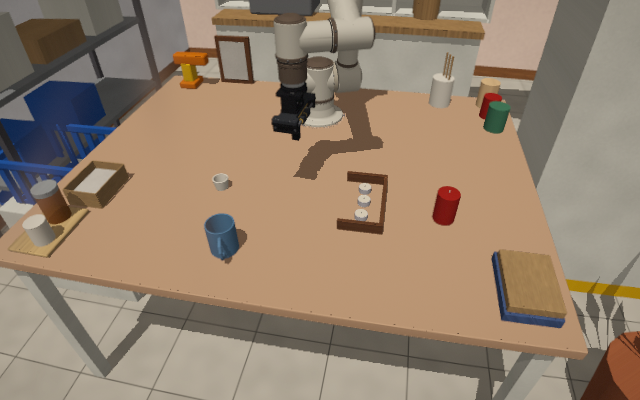

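View pics/side9.png

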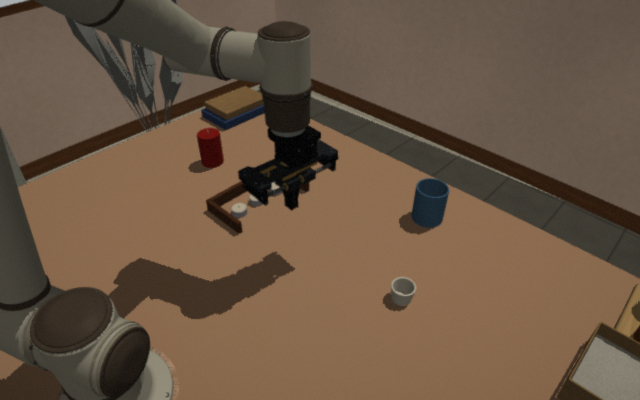

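All three tea lights, at scene pixels (365,188), (364,200) and (361,214), lie flat and well inside the bay. The votive (221,182), mug (222,235) and pillar (446,206) haven't moved, and the robot is clear.

```bash
python3 -c "
from station import r, capture, sense
print(r.finish_job())"
```

```text
the job is handed in; nothing more can be done
None
```

All three tea lights are flat on the counter and fully inside the bay by camera measurement, the votive, mug and pillar are where they started, and I handed the job in at about 17 s.

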